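# Stow a component box in the drop-front bin

## Task

Pull the bin's sloping front panel all the way down, take the middle one of the three component boxes from the carrier and set it down (do not drop it) on the floor of the bin's empty middle bay, its long side facing the front panel. The middle box can only be taken by its ends and the bay only has finger room in front of and behind the box, so set it down on the way and take it again across. Finally push the front panel back up until it is fully shut, leaving the other two boxes where they stand.

Things in the scene. Friction and masses are not known exactly. Their poses are not given: they have to be found in the camera images.
- bin: grey sheet-metal bin fixed to the bench, 140 deep (x), 240 wide (y), 130 high, open at the top but for an 18 wide flange at the back. Origin on the bench under the front panel's hinge line, mid-width; x points from there to the back wall (inner face at x = 134 mm), z up. Floor 45 above the bench. The two side bays hold a fixed tin and a fixed reel, up to 36 high
- bay_floor (a point): on the floor of the empty middle bay, mid-width, 62 mm behind the hinge line: a good place for the box's centre. Axes as the bin's. Bay 68 wide (y) between two dividers 3 thick, 40 high. The shut panel leans over it: inner face at x = 0 (hinge line) at the floor, 22 mm further back at 26 mm above the floor
- drop_front_hinge (a point): mid-point of the hinge line, at floor height (45 above the bench), fixed on the bin, axes as the bin's; the hinge axis is y. Room furniture (lamp, instruments, uprights) stands left of and beyond the bin, so bring the arm in from the robot's side, over about x = 0.42, y = 0.2, z = 0.33
- drop_front_bar (a point): middle of the front panel's grip: round steel bar, 10 diameter, 90 free length between two standoffs, parallel to the hinge axis, 150 from the hinge and 3 outside the panel's inner face (both along the panel's own axes); 35 clear between bar and panel's top edge. Moves with the panel; its z points from hinge to bar, -x outward
- drop_front (a joint): angle of the front panel (grey plate 236 wide, 110 high, 6 thick, hinged at its bottom): 0 = shut, leaning back 40 degrees from upright; grows as it is pulled down to the robot; stops at 2.27 rad, lying level, inner face flush with the bay floor, firm enough to set the box on. Friction hinge: stays where left; 2 to 4 N at the bar moves it. May start ajar (up to 0.2)
- carrier: flat aluminium carrier plate, 90 (x) x 160 (y) x 3, fixed to the bench, with 12 mm high lips at its two y ends only. Origin at its centre on the bench. Three like boxes stand on it in a row along its y axis, 48 apart, long axes along its x
- comp_box: the middle box of the row: closed small-parts box with lid, 44 (x) x 58 (y, long axis) x 25 high, about 0.06 kg; origin at the centre of its underside. On the carrier its y axis lies along the carrier's x axis
- box_left: the neighbour box on the carrier's +y side, same kind, 4 mm gap to the middle box
- box_right: the neighbour box on the carrier's -y side, same kind, 4 mm gap to the middle box
Mind the look-alikes: they are no part of the job. Leave any green or yellow look-alike of the comp_box alone.

How it is judged (in metres and radians):
On the way, in this order (a step that is already met when the one before it is completed fails the run):
1. the front panel is pulled all the way down (within 0.12 rad of level) (value of joint drop_front above 2.15 rad), for 0.2 s.
2. the box is brought down onto the floor of the middle bay while the fingers still touch it (underside within 8 mm of the floor) (contact force between the fingers and comp_box above 0.3 N and z of comp_box in the frame of bay_floor between -0.005 and 0.008 m and y of comp_box in the frame of bay_floor between -0.02 and 0.02 m and x of comp_box in the frame of bay_floor between -0.045 and 0.05 m), for 0.05 s.
At the end, for the whole second after the job is handed in: The front panel is shut (within 0.06 rad), the middle box rests upright and flat on the floor of the middle bay between the dividers, its long side facing the panel within 0.3 rad, at rest; the other two boxes are within 20 mm of where they stood (value of joint drop_front below 0.06 rad and z of comp_box in the frame of bay_floor between -0.005 and 0.006 m and y of comp_box in the frame of bay_floor between -0.02 and 0.02 m and x of comp_box in the frame of bay_floor between -0.03 and 0.05 m and angle between the y axis of comp_box and the y axis of bin, either way round below 0.3 rad and angle between comp_box's own z axis and vertical below 0.1 rad and linear speed of comp_box below 0.02 m/s and distance of each of box_left, box_right from where it was at the start of the episode below 0.02 m); the robot touches nothing.
It fails at once if one of the other two boxes is shifted by more than 40 mm (distance of any of box_left, box_right from where it was at the start of the episode above 0.04 m).
It also fails if it takes over 72 s, if anything falls off the work surface, if the arm or the gripper's body presses on something with over 40 N, if the wrist force passes 120 N, or if a joint passes its speed limit or range.

## Robot

A 6-joint arm with a two-finger parallel gripper is mounted at the origin on a cart in front of the work surface, level with it; the furniture and walls round the work are solid. World frame = base frame: x ahead of the robot, y to its left, z up, the work surface at z = 0. Lengths are in mm, angles in degrees, forces in N, time in s.
With the tool pointing down it reaches from about 350 to 1000 mm from the base axis. Payload 7.1 kg.
Tool frame: the origin (TCP) lies between the finger pads; the fingertips stand 8 mm ahead of it and the grasp point (between the pads) lies 11 mm behind it; z points along the fingers, y is the line along which they close (so a half turn about z gives the same grasp; the last joint's range is limited). The gripper opens to 85 mm and grips with 20 to 120 N. Pads are 22 mm wide; open, the fingers measure 114 mm over their backs; the gripper's body (76 mm by 85 mm) begins 54 mm behind the grasp point. The pads swing forward as they close: fully open they stand 13 mm farther back than shut.
Start: joints at [65.661, 24.242, 93.386, -0, 62.372, -1.089], TCP at [246.689, 574.238, 239.319] pointing down, gripper open.
Joint ranges: [-172.04, 172.04], [-51.8, 120.97], [4.93, 147.93], [-75.15, 255.16], [6.16, 154.13], [-145.62, 145.62]. Speed limits (degrees/s): [136.94, 136.94, 172.46, 180, 180, 180].

## Interface

Orientations are given as a 3x3 rotation matrix whose columns are the frame's x, y, z axes.
In Python, from workcell import status, vision, job gives the robot as it stands.
- The arm moves only by the tool play_rows, never from a script. Its argument "rows" is a list of rows, each an object with "rot": the turn, a rotation vector about the tool's x, y, z as a fraction of full scale, a list of three; "travel": the shift along the tool's x, y, z as a fraction of full scale, a list of three; "grip": the opening, from 0 (shut) to 1 (fully open). In form: [{"rot": [rx, ry, rz], "travel": [x, y, z], "grip": grip}, ...]. A call has 1 to 8 rows; each row is the pose to reach, as a shift and turn from the pose commanded when the call began, along the tool's axes at that moment; what a row does not reach only later rows make up. Full scale, the value 1, is 500 mm for a shift and pi/4 rad for a turn. A row lasts 1/12 s, in which the tool goes at most 41.7 mm and 7.16 degrees, less where a joint would pass 70% of its speed; a pose out of reach is approached as far as the arm can. A call with a number of a shift or a turn outside -1 to 1 is refused whole. A call with a gripper value outside its range is refused whole. The fingers move at their own pace and stop on an object; "newtons" is the grip in N (left out, the last holds). Time passes only in rows, so rows that repeat a pose let the fingers close. It gives the time, the measured TCP pose, the force, the opening and the grip force at its end, in the units of the state.
- status.get_obs(): the state, without advancing time (a new reading comes with each control period).
- vision.get_image(name): name is "side" or "top"; returns the picture (400x640x3 uint8, red, green, blue); there is no depth.
- vision.get_calibration(name): a dict with "mtx" (3x3 intrinsics, pixels), "dist" ([k1, k2, p1, p2, k3] as OpenCV has them; the pictures are not rectified), "extrinsics" (4x4, takes a point from camera to world coordinates). Camera axes: x right, y up, looking along -z (the intrinsics and any distortion apply to the point x, -y, -z); pixel columns grow to the right and rows downward; lengths in mm; the calibration is good to about 2 mm. A picture is of the moment at which its call begins. get_calibration takes no time and is no camera call.
- job.close_job(): hands the job in; it is judged then, once.
Trained networks look in the newest picture that a camera, given by its name, has taken for a name from the list of things; names that differ only in an ending like _2 or _b are one class to them, and where a whole thing is asked for, a point or a joint stands for the part that bears it (a point fixed in the world has none). Each returns a list of dicts, best first, with "conf" (0 to 1); they miss things now and then, are a little off and sometimes report something else, mostly with a low value. They report only what shows in the picture. A call takes as long as a camera call. They do not tell look-alikes from the thing itself.
- vision.boxes_of(camera, name): "pixel" ([column, row] in pixels, amid what is visible of it).
The state is a dict: "clock": time; "joints": joint angles; "joint_vel": joint speeds; "joint_efforts": joint torques, N m; "ee_pos": TCP position; "eef_rot": TCP orientation; "ft_force": force on the tool from outside, world axes, zero at the start; "torque": the same for the moment, N m; "gripper_width": finger opening in mm; "gripper_force": force on a finger pad.
Only numpy, scipy, OpenCV 4.12 (cv2) and the standard library are available. Lean on these libraries where they do the work, as an engineer would, in place of code of your own. Each camera call takes 0.05 s, during which the arm holds its last target. There are 200 camera calls.

## Working session

There is one attempt and no reset: what is moved stays moved. The work goes in short steps, Python scripts to look and compute and a tool call to move; the robot and the scene stay as the last step left them, time stands still between calls to the robot, and variables do not carry over. Pictures are saved under pics/ and viewed, at most 10 in all, crops included, and the job is handed in when it is done.

Besides the shell and the picture viewer there is one more tool, called after "Request:" as a command line: name --argument value ..., lists and objects as JSON in quotes. play_rows: Moves the arm, as the interface text tells. Its arguments: {"type":"object","properties":{"rows":{"type":"array"},"newtons":{"type":"number"}},"required":["rows"]}

```bash
mkdir -p pics; cat > h.py <<'E'
import numpy as np, cv2
from workcell import status, vision, job
def cal(n):
    c=vision.get_calibration(n); return np.array(c["mtx"],float),np.array(c["dist"],float),np.array(c["extrinsics"],float)
F=np.diag([1,-1,-1.])
def proj(n,P):
    K,d,E=cal(n); P=np.atleast_2d(np.array(P,float))
    X=(P-E[:3,3])@E[:3,:3]@F
    return cv2.projectPoints(X.reshape(-1,1,3),np.zeros(3),np.zeros(3),K,d)[0].reshape(-1,2)
def ray(n,px):
    K,d,E=cal(n)
    u=cv2.undistortPoints(np.array(px,float).reshape(-1,1,2),K,d).reshape(-1,2)
    D=np.c_[u,np.ones(len(u))]@F@E[:3,:3].T
    return E[:3,3],D
def onz(n,px,z):
    o,D=ray(n,px); return o+D*((z-o[2])/D[:,2])[:,None]
def snap(n,name,crop=None,k=1):
    im=vision.get_image(n)[:,:,::-1]
    if crop: x0,y0,x1,y1=crop; im=cv2.resize(im[y0:y1,x0:x1],None,fx=k,fy=k,interpolation=cv2.INTER_CUBIC)
    cv2.imwrite('pics/'+name,im)
E
python3 - <<'E'
from h import *
for n in("top","side"):
    snap(n,n+'0.png'); print(n,cal(n)[2].round(2).tolist(),cal(n)[0].round(0).tolist())
    for t in("bin","drop_front_bar","drop_front","carrier","comp_box","box_left"):
        print(t,[(np.round(b["pixel"]).tolist(),round(b["conf"],2)) for b in vision.boxes_of(n,t)])
print(status.get_obs())
a=cv2.imread('pics/top0.png');b=cv2.imread('pics/side0.png')
E
```

```text
top [[-0.01, 1.0, -0.07, 468.25], [-1.0, -0.01, -0.0, -158.5], [-0.0, 0.07, 1.0, 1036.66], [0.0, 0.0, 0.0, 1.0]] [[431.0, 0.0, 321.0], [0.0, 431.0, 200.0], [0.0, 0.0, 1.0]]
bin [([220.0, 142.0], 0.82), ([224.0, 156.0], 0.32)]
drop_front_bar [([224.0, 158.0], 0.79)]
drop_front [([224.0, 154.0], 0.74)]
carrier [([390.0, 217.0], 0.62)]
comp_box [([418.0, 260.0], 0.9), ([377.0, 263.0], 0.79), ([393.0, 207.0], 0.58)]
box_left [([374.0, 208.0], 0.86)]
side [[-0.99, -0.09, 0.05, 607.67], [0.1, -0.78, 0.61, 610.33], [-0.01, 0.61, 0.79, 1088.62], [0.0, 0.0, 0.0, 1.0]] [[453.0, 0.0, 309.0], [0.0, 453.0, 190.0], [0.0, 0.0, 1.0]]
bin [([269.0, 267.0], 0.62)]
drop_front_bar [([280.0, 256.0], 0.7)]
drop_front [([302.0, 171.0], 0.61), ([280.0, 256.0], 0.56)]
carrier [([306.0, 168.0], 0.94)]
comp_box [([351.0, 172.0], 0.79), ([313.0, 159.0], 0.76), ([345.0, 145.0], 0.61)]
box_left [([315.0, 172.0], 0.59)]
{'clock': 0.7, 'joints': array([ 6.56601723e+01,  2.42388488e+01,  9.33873660e+01,  9.77918256e-05,
        6.23722543e+01, -1.09053750e+00]), 'joint_vel': array([-0.0344372 , -0.04730181, -0.12724483, -0.09015405, -0.03196595,
       -0.08899348]), 'joint_efforts': array([ 1.55939666e-03, -5.57191908e+01, -2.82091624e+01,  1.10956889e-04,
        8.09311059e-04,  4.25037499e-06]), 'ee_pos': array([246.69367053, 574.22905525, 239.34503142]), 'eef_rot': array([[-9.18795788e-01,  3.94733201e-01,  9.63482259e-06],
       [ 3.94733202e-01,  9.18795787e-01,  2.49683013e-05],
       [ 1.00338309e-06,  2.67439544e-05, -1.00000000e+00]]), 'ft_force': array([0.58992447, 0.70747506, 0.12024678]), 'torque': array([-0.0439578 ,  0.02723476,  0.06648348]), 'gripper_force': 0.0, 'gripper_width': 85.37052224549412}
```

View pics/top0.png

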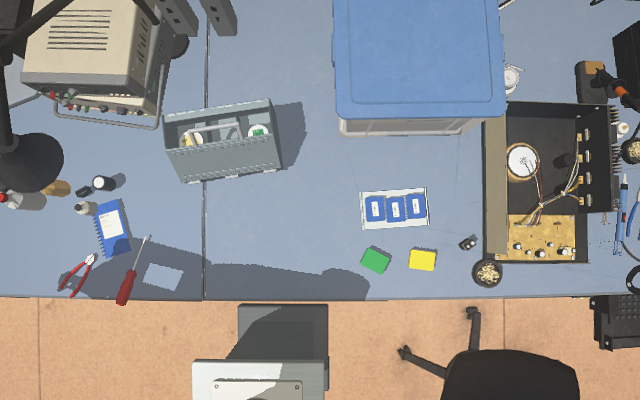

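View pics/side0.png

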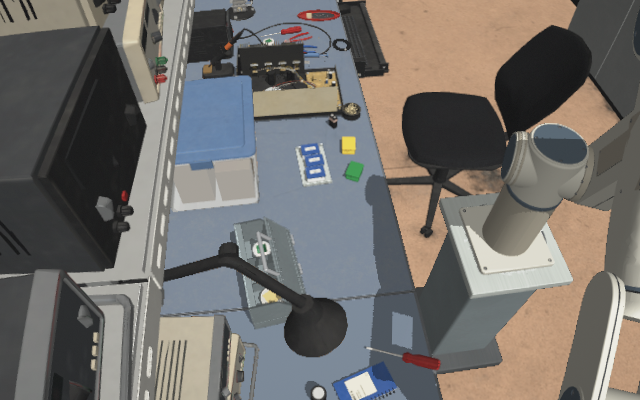

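The top view shows the bin at about (222,140), its panel facing the robot, and the carrier with three blue boxes at about (395,208). The green (376,259) and yellow (422,259) boxes are the look-alikes. The candidates for the middle box are blue (375,208), (395,208) and (416,206); the one at (395,208) is the middle of the row on the carrier. I'll confirm that in an enlarged crop.

```bash
python3 - <<'E'
from h import *
a=cv2.imread('pics/top0.png')
b1=cv2.resize(a[90:190,155:290],None,fx=5.5,fy=5.5,interpolation=cv2.INTER_CUBIC)
cv2.imwrite('pics/bin1.png',b1)
b2=cv2.resize(a[175:280,345:440],None,fx=5.5,fy=5.5,interpolation=cv2.INTER_CUBIC)
cv2.imwrite('pics/car1.png',b2)
E
```

```text
(no output)
```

View pics/bin1.png

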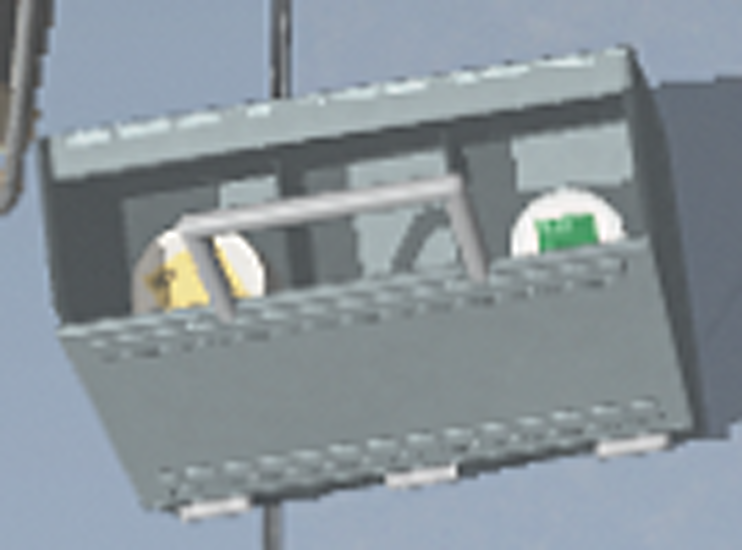

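View pics/car1.png

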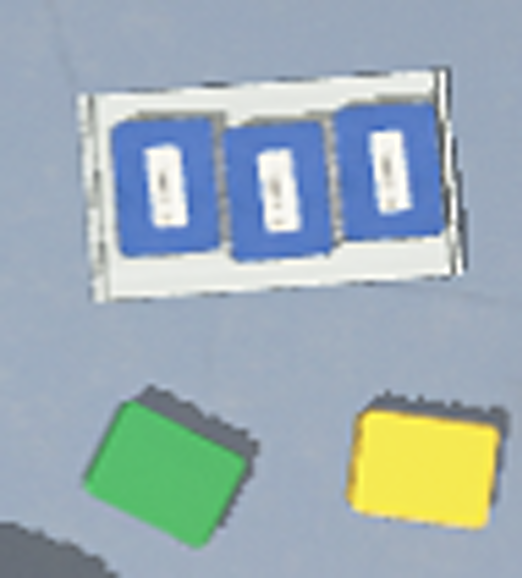

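Confirmed: the middle blue box of the row on the carrier is at crop (278,190), which is pixel (395.5,209.5). The bin's bar runs from crop (187,228) to (460,185), with the panel's top edge below it. Next I'll fit the poses.

```bash
python3 - <<'E'
from h import *
from scipy.optimize import least_squares
o=np.array([155,90]); px=lambda L,o:np.array(L)/5.5+o-0.4
P=px([(45,142),(628,47),(187,228),(460,185),(60,330),(648,240),(150,508),(690,432)],o)
def model(v):
    x,y,th,q=v; a=np.radians(40)-q
    u=np.array([np.sin(a),0,np.cos(a)]); n=np.array([-np.cos(a),0,np.sin(a)]); h=np.array([0,0,45.])
    Y=np.array([0,1.,0])
    L=[[140,120,130],[140,-120,130],h+150*u+3*n+48*Y,h+150*u+3*n-48*Y,h+110*u+3*n+118*Y,h+110*u+3*n-118*Y,h+6*n+118*Y,h+6*n-118*Y]
    c,s=np.cos(th),np.sin(th)
    return np.array(L)@np.array([[c,-s,0],[s,c,0],[0,0,1]]).T+[x,y,0]
f=lambda v:(proj("top",model(v))-P).ravel()
r=least_squares(f,[520,60,0.15,0.05],loss='soft_l1'); print(r.x, np.degrees(r.x[2])); print(f(r.x).reshape(-1,2).round(1).tolist())
print("side bar",proj("side",model(r.x)[2:4].mean(0)), "back corners", proj("side",model(r.x)[:2]).round(0).tolist())
C=onz("top",px([(82,95),(447,68),(97,300),(462,272)],[345,175]),10); print(C.round(1)[:,:2].tolist(), C.mean(0))
for nm,L in dict(mid=[(222,125),(327,119),(232,262),(334,252)],left=[(110,120),(217,114),(120,258),(222,250)],right=[(333,107),(435,100),(342,243),(447,233)]).items():
    B=onz("top",px(L,[345,175]),28)
    d=(B[0]-B[2]+B[1]-B[3])[:2]; w=(B[0]-B[1]+B[2]-B[3])[:2]
    print(nm,B.mean(0).round(1),np.linalg.norm(d)/2,np.linalg.norm(w)/2,np.degrees(np.arctan2(d[1],d[0])),np.degrees(np.arctan2(-w[0],w[1])))
print(proj("side",[B.mean(0)]))
o=[np.round(b["pixel"],1).tolist() for b in vision.boxes_of("side","comp_box")];print(o, onz("side",o,28).round(0).tolist())
E
```

```text
[ 5.33916380e+02  5.82669139e+01  1.13863521e-01 -5.44812396e-01] 6.5238992155954065
[[-3.6, 24.8], [-0.1, 28.1], [7.5, 7.7], [0.2, 10.1], [3.6, 10.6], [-0.2, 14.0], [-3.7, 25.0], [-1.2, 26.6]]
side bar [[266.05114118 269.1324852 ]] back corners [[274.0, 308.0], [258.0, 222.0]]
[[554.2, -248.0], [565.1, -408.2], [465.2, -253.5], [476.0, -412.9]] [ 515.10512827 -330.66398808   10.        ]
mid [ 511.7 -330.2   28. ] 57.7796679371361 44.59818602705198 2.6547723621723405 3.990101781723874
left [ 513.8 -282.4   28. ] 58.55875328520017 44.81803001534566 2.338169394975484 3.4323401174481907
right [ 519.4 -377.9   28. ] 57.75847548922768 44.87904242443197 3.3523650636913422 4.25403849234761
[[310.14031146 148.61506074]]
[[351.3, 172.2], [312.9, 159.1], [345.4, 145.3]] [[404.0, -266.0, 28.0], [515.0, -332.0, 28.0], [405.0, -380.0, 28.0]]
```

```bash
cat > fitbin.py <<'E'
from h import *
from scipy.optimize import least_squares
def model(v):
    x,y,th,q=v; a=np.radians(40)-q
    u=np.array([np.sin(a),0,np.cos(a)]); n=np.array([-np.cos(a),0,np.sin(a)]); h=np.array([0,0,45.])
    Y=np.array([0,1.,0])
    L=[[140,120,130],[140,-120,130],h+150*u+3*n+48*Y,h+150*u+3*n-48*Y,h+110*u+3*n+118*Y,h+110*u+3*n-118*Y,h+6*n+118*Y,h+6*n-118*Y]
    c,s=np.cos(th),np.sin(th)
    return np.array(L)@np.array([[c,-s,0],[s,c,0],[0,0,1]]).T+[x,y,0]
E
python3 - <<'E'
from fitbin import *
P=np.array([(45,142),(628,47),(187,228),(460,185),(60,330),(648,240),(150,508),(690,432)])/5.5+[155,90]-.4
for z in (130,): print(onz("top",P,130).round(0).tolist())
f=lambda v:(proj("top",model(v))-P).ravel()
for i in ([560,60,-.15,.05],[560,60,.15,.05]):
    r=least_squares(f,i); print(r.x, np.degrees(r.x[2]),r.cost); print(f(r.x).reshape(-1,2).round(1).tolist())
    print("side bar",proj("side",model(r.x)[2:4].mean(0)), "back corners", proj("side",model(r.x)[:2]).round(0).tolist())
E
```

```text
[[714.0, 187.0, 130.0], [748.0, -45.0, 130.0], [678.0, 129.0, 130.0], [694.0, 21.0, 130.0], [639.0, 179.0, 130.0], [671.0, -53.0, 130.0], [568.0, 141.0, 130.0], [596.0, -70.0, 130.0]]
[5.94686511e+02 5.29976375e+01 1.37430305e-01 9.77965797e-02] 7.87417645946925 9.660788447364748
[[-1.7, -1.2], [0.9, -0.6], [2.0, -0.3], [-1.9, 0.6], [-0.9, -0.2], [0.8, -0.2], [-0.5, 1.4], [1.3, 0.5]]
side bar [[262.04086523 250.39402176]] back corners [[248.0, 310.0], [233.0, 223.0]]
[5.94686512e+02 5.29976341e+01 1.37430352e-01 9.77965786e-02] 7.874179136070304 9.6607884473428
[[-1.7, -1.2], [0.9, -0.6], [2.0, -0.3], [-1.9, 0.6], [-0.9, -0.2], [0.8, -0.2], [-0.5, 1.4], [1.3, 0.5]]
side bar [[262.04086525 250.39402192]] back corners [[248.0, 310.0], [233.0, 223.0]]
```

```bash
python3 - <<'E'
from h import *
a=cv2.imread('pics/side0.png')
cv2.imwrite('pics/bin2.png',cv2.resize(a[210:335,225:325],None,fx=4.8,fy=4.8,interpolation=cv2.INTER_CUBIC))
E
```

```text
(no output)
```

View pics/bin2.png

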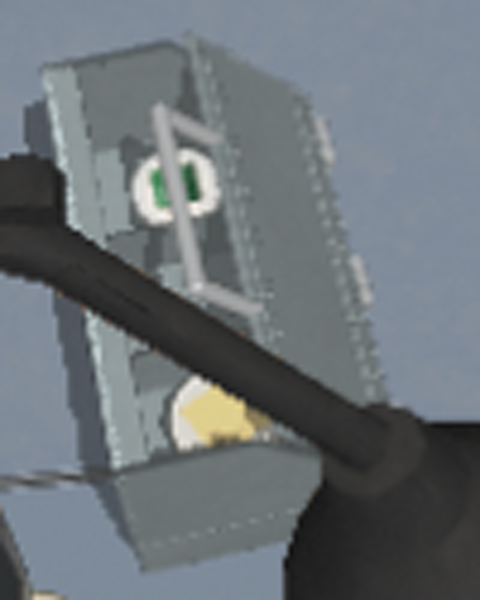

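The side view agrees with the fit: the bar runs (258.8,232.9) to (265.6,270.4), and the back corners are at (234.4,224.2) and (248.5,307.9). I'll fit both views together and compute targets.

```bash
python3 - <<'E'
from fitbin import *
P=np.array([(45,142),(628,47),(187,228),(460,185),(60,330),(648,240),(150,508),(690,432)])/5.5+[155,90]-.4
S=np.array([(113,470),(45,68),(195,290),(162,108),(190,38)])/4.8+[225,210]-.4
f=lambda v:np.r_[proj("top",model(v))-P,proj("side",model(v)[[0,1,2,3,5]])-S].ravel()
r=least_squares(f,[590,55,.14,.1]); print(r.x, np.degrees(r.x[2])); print(f(r.x).reshape(-1,2).round(1).tolist())
x,y,th,q=r.x; c,s=np.cos(th),np.sin(th)
W=lambda p:np.array([[c,-s,0],[s,c,0],[0,0,1]])@np.array(p)+[x,y,0]
for a in np.linspace(q,2.27,9):
    t=np.radians(40)-a; u=np.array([np.sin(t),0,np.cos(t)]);n=np.array([-np.cos(t),0,np.sin(t)])
    print(round(a,2),W(np.array([0,0,45])+150*u+3*n).round(1))
print("bay",W([62,0,45]).round(1))
E
```

```text
[5.94034239e+02 5.30934979e+01 1.34390199e-01 8.74870566e-02] 7.699991213064109
[[-1.6, -1.1], [1.0, -0.2], [2.1, -0.6], [-1.8, 0.4], [-0.8, -0.4], [0.9, -0.1], [-0.5, 1.6], [1.2, 1.0], [0.1, 2.0], [-0.5, -0.4], [0.2, -1.7], [-0.0, 1.6], [-0.3, -1.2]]
0.09 [676.8  64.3 169.6]
0.36 [640.5  59.4 187.5]
0.63 [600.7  54.  194.9]
0.91 [560.5  48.6 191.2]
1.18 [522.7  43.4 176.6]
1.45 [490.2  39.1 152.3]
1.72 [465.3  35.7 120.1]
2.0 [450.   33.6  82.4]
2.27 [445.4  33.   41.8]
bay [655.5  61.4  45. ]
```

```bash
cat > plan.py <<'E'
from h import *
from scipy.spatial.transform import Rotation as Ro
def Rt(psi):  # tool down, tool y at heading psi (deg)
    p=np.radians(psi); y=np.array([np.cos(p),np.sin(p),0]); z=np.array([0,0,-1.]); return np.c_[np.cross(y,z),y,z]
def plan(T):
    o=status.get_obs(); p,R=np.array(o["ee_pos"]),np.array(o["eef_rot"])
    print("now",o["clock"],p.round(1),"psi",np.degrees(np.arctan2(R[1,1],R[0,1])).round(2),"w",round(o["gripper_width"],1))
    for *q,psi in T:
        d=R.T@(np.array(q)-p); w=Ro.from_matrix(R.T@Rt(psi)).as_rotvec()
        print(q,psi,"travel",(d/500).round(3).tolist(),"rot",(w/(np.pi/4)).round(3).tolist(),"rows",max(np.linalg.norm(d)/41.7,np.degrees(np.linalg.norm(w))/7.16).round(1))
E
python3 -c "
from plan import *
plan([(420,220,330,22)])"
```

```text
now 0.75 [246.7 574.2 239.3] psi 66.75 w 85.5
[420, 220, 330] 22 travel [-0.598, -0.514, -0.181] rot [0.0, -0.0, 0.994] rows 9.7
```

Request:
play_rows --rows '[{"rot": [0, 0, 0.99], "travel": [-0.6, -0.51, -0.18], "grip": 0.5}, {"rot": [0, 0, 0.99], "travel": [-0.6, -0.51, -0.18], "grip": 0.5}, {"rot": [0, 0, 0.99], "travel": [-0.6, -0.51, -0.18], "grip": 0.5}, {"rot": [0, 0, 0.99], "travel": [-0.6, -0.51, -0.18], "grip": 0.5}, {"rot": [0, 0, 0.99], "travel": [-0.6, -0.51, -0.18], "grip": 0.5}, {"rot": [0, 0, 0.99], "travel": [-0.6, -0.51, -0.18], "grip": 0.5}, {"rot": [0, 0, 0.99], "travel": [-0.6, -0.51, -0.18], "grip": 0.5}, {"rot": [0, 0, 0.99], "travel": [-0.6, -0.51, -0.18], "grip": 0.5}]'

```text
clock: 1.42
ee_pos: [391.5, 281.3, 314.3]
eef_rot: [[-0.376, 0.926, 0.001], [0.926, 0.376, 0.0], [0.0, 0.001, -1.0]]
ft_force: [0.0, -0.3, -0.8]
gripper_width: 42.8
gripper_force: 0.0
```

```bash
python3 -c "
from plan import *
plan([(420,200,310,22),(672,64,250,7.7)])"
```

```text
now 1.4167 [391.5 281.3 314.3] psi 22.11 w 42.8
[420, 200, 310] 22 travel [-0.172, -0.008, 0.009] rot [0.001, -0.0, 0.002] rows 2.1
[672, 64, 250] 7.7 travel [-0.614, 0.356, 0.129] rot [0.001, -0.0, 0.32] rows 8.6
```

Request:
play_rows --rows '[{"rot": [0, 0, 0.05], "travel": [-0.17, -0.01, 0.0], "grip": 0.5}, {"rot": [0, 0, 0.1], "travel": [-0.19, 0.0, 0.0], "grip": 0.5}, {"rot": [0, 0, 0.32], "travel": [-0.614, 0.356, 0.12], "grip": 0.5}, {"rot": [0, 0, 0.32], "travel": [-0.614, 0.356, 0.12], "grip": 0.5}, {"rot": [0, 0, 0.32], "travel": [-0.614, 0.356, 0.12], "grip": 0.5}, {"rot": [0, 0, 0.32], "travel": [-0.614, 0.356, 0.12], "grip": 0.5}, {"rot": [0, 0, 0.32], "travel": [-0.614, 0.356, 0.12], "grip": 0.5}, {"rot": [0, 0, 0.32], "travel": [-0.614, 0.356, 0.12], "grip": 0.5}]'

```text
clock: 2.08
ee_pos: [637.2, 85.0, 261.9]
eef_rot: [[-0.135, 0.991, 0.0], [0.991, 0.135, 0.0], [0.0, 0.0, -1.0]]
ft_force: [0.2, 0.1, 0.4]
gripper_width: 42.7
gripper_force: 0.0
```

```bash
python3 -c "
from plan import *
plan([(676,64,235,7.7),(676,64,158,7.7)])
snap('side','s2.png',(190,130,410,295),3.6)"
```

```text
now 2.0833 [637.2  85.  261.9] psi 7.78 w 42.7
[676, 64, 235] 7.7 travel [-0.052, 0.071, 0.054] rot [0.0, -0.0, 0.002] rows 1.2
[676, 64, 158] 7.7 travel [-0.052, 0.071, 0.208] rot [0.0, -0.0, 0.002] rows 2.7
```

View pics/s2.png

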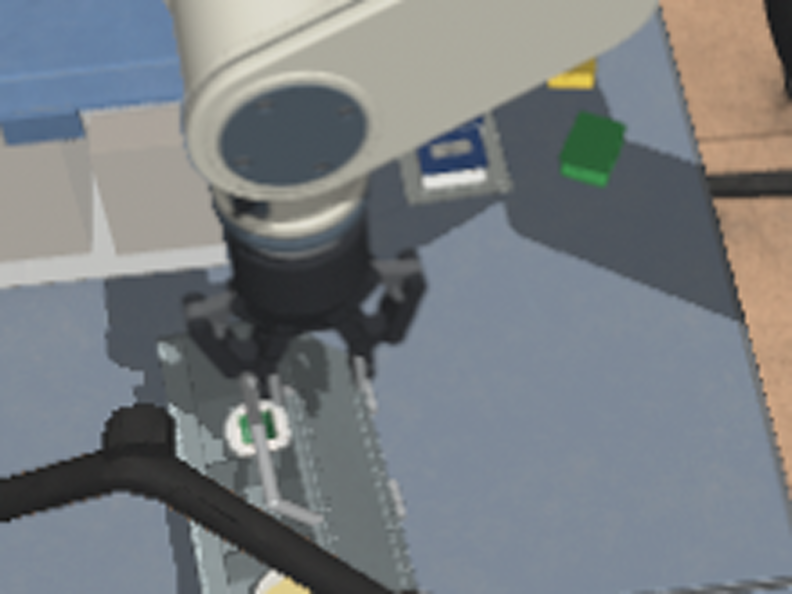

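The view shows the gripper over the bar, with crop fingertips at about (262,385) and (365,375), and both boxes and bar as expected. Going down to straddle the bar.

Request:
play_rows --rows '[{"rot": [0, 0, 0], "travel": [-0.052, 0.071, 0.054], "grip": 0.5}, {"rot": [0, 0, 0], "travel": [-0.052, 0.071, 0.054], "grip": 0.5}, {"rot": [0, 0, 0], "travel": [-0.052, 0.071, 0.13], "grip": 0.5}, {"rot": [0, 0, 0], "travel": [-0.052, 0.071, 0.205], "grip": 0.5}, {"rot": [0, 0, 0], "travel": [-0.052, 0.071, 0.205], "grip": 0.5}, {"rot": [0, 0, 0], "travel": [-0.052, 0.071, 0.205], "grip": 0.5}]'

```text
clock: 2.63
ee_pos: [672.5, 65.5, 158.1]
eef_rot: [[-0.136, 0.991, -0.005], [0.991, 0.136, -0.0], [0.0, -0.005, -1.0]]
ft_force: [-0.5, 0.1, 0.6]
gripper_width: 42.3
gripper_force: 0.0
```

Request:
play_rows --newtons 25 --rows '[{"rot": [0, 0, 0], "travel": [0, 0, 0], "grip": 0.0}, {"rot": [0, 0, 0], "travel": [0, 0, 0], "grip": 0.0}, {"rot": [0, 0, 0], "travel": [0, 0, 0], "grip": 0.0}, {"rot": [0, 0, 0], "travel": [0, 0, 0], "grip": 0.0}, {"rot": [0, 0, 0], "travel": [0, 0, 0], "grip": 0.0}]'

```text
clock: 3.05
ee_pos: [676.9, 66.0, 163.3]
eef_rot: [[-0.136, 0.991, 0.007], [0.991, 0.136, 0.001], [-0.0, 0.007, -1.0]]
ft_force: [2.8, 1.0, 6.9]
gripper_width: 8.9
gripper_force: 25.6
```

```bash
python3 -c "
from h import *
def b(q):
    t=np.radians(40)-q; return np.array([150*np.sin(t)-3*np.cos(t),150*np.cos(t)+3*np.sin(t)])
for q0,qs in((.09,np.linspace(.09,1.18,9)[1:]),(1.18,np.linspace(1.18,2.25,9)[1:])):
    for q in qs:
        d=b(q)-b(q0); print(round(q,2),(d[0]/500).round(3),(-d[1]/500).round(3))
print(status.get_obs()['ft_force'])"
```

```text
0.23 -0.035 -0.02
0.36 -0.073 -0.036
0.5 -0.113 -0.046
0.63 -0.154 -0.05
0.77 -0.194 -0.049
0.91 -0.235 -0.043
1.04 -0.274 -0.031
1.18 -0.311 -0.013
1.31 -0.034 0.022
1.45 -0.064 0.048
1.58 -0.091 0.077
1.72 -0.114 0.11
1.85 -0.132 0.146
1.98 -0.145 0.184
2.12 -0.153 0.223
2.25 -0.156 0.263
[2.78084218 1.0243697  6.88201812]
```

Request:
play_rows --rows '[{"rot": [0, 0, 0], "travel": [0, -0.035, -0.02], "grip": 0.0}, {"rot": [0, 0, 0], "travel": [0, -0.073, -0.036], "grip": 0.0}, {"rot": [0, 0, 0], "travel": [0, -0.113, -0.046], "grip": 0.0}, {"rot": [0, 0, 0], "travel": [0, -0.154, -0.05], "grip": 0.0}, {"rot": [0, 0, 0], "travel": [0, -0.194, -0.049], "grip": 0.0}, {"rot": [0, 0, 0], "travel": [0, -0.235, -0.043], "grip": 0.0}, {"rot": [0, 0, 0], "travel": [0, -0.274, -0.031], "grip": 0.0}, {"rot": [0, 0, 0], "travel": [0, -0.311, -0.013], "grip": 0.0}]'

```text
clock: 3.72
ee_pos: [521.4, 44.2, 168.7]
eef_rot: [[-0.136, 0.991, 0.006], [0.991, 0.136, -0.0], [-0.001, 0.006, -1.0]]
ft_force: [2.5, -1.9, 0.4]
gripper_width: 9.1
gripper_force: 24.8
```

Request:
play_rows --rows '[{"rot": [0, 0, 0], "travel": [0, -0.034, 0.022], "grip": 0.0}, {"rot": [0, 0, 0], "travel": [0, -0.064, 0.048], "grip": 0.0}, {"rot": [0, 0, 0], "travel": [0, -0.091, 0.077], "grip": 0.0}, {"rot": [0, 0, 0], "travel": [0, -0.114, 0.11], "grip": 0.0}, {"rot": [0, 0, 0], "travel": [0, -0.132, 0.146], "grip": 0.0}, {"rot": [0, 0, 0], "travel": [0, -0.145, 0.184], "grip": 0.0}, {"rot": [0, 0, 0], "travel": [0, -0.153, 0.223], "grip": 0.0}, {"rot": [0, 0, 0], "travel": [0, -0.156, 0.263], "grip": 0.0}]'

```text
clock: 4.38
ee_pos: [447.4, 34.0, 36.2]
eef_rot: [[-0.136, 0.991, 0.01], [0.991, 0.136, 0.0], [-0.001, 0.01, -1.0]]
ft_force: [2.7, 0.7, 55.2]
gripper_width: 9.0
gripper_force: 31.4
```

```bash
python3 -c "
from h import *
snap('top','t3.png',(150,60,450,285),2.6); print(status.get_obs()['ft_force'],status.get_obs()['ee_pos'])"
```

```text
[13.06929756  1.33637174 -5.89614999] [447.23786532  33.99843181  34.08074178]
```

View pics/t3.png

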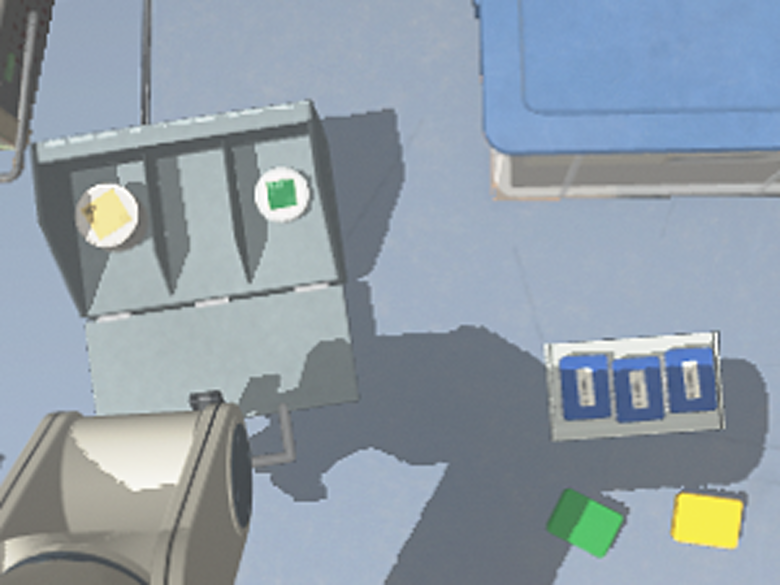

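The panel lies level in the top view, with its hinge line running from crop (88,319) to (345,283). I'll check the hinge fit, then release and rise.

```bash
python3 -c "
from h import *
L=np.array([(88,319),(345,283),(170,292),(250,281),(150,160),(228,150)])/2.6+[150,60]-.3
print(onz('top',L[:2],45).round(1),onz('top',L[2:],85).round(1))
print(proj('top',[[594,53,45]]))
R=lambda x,y:[594+x*np.cos(.134)-y*np.sin(.134),53+x*np.sin(.134)+y*np.cos(.134)]
print((onz('top',L[:2],45)[:,:2]-R(0,0))@np.array([[np.cos(.134),-np.sin(.134)],[np.sin(.134),np.cos(.134)]]))
print((onz('top',L[2:],85)[:,:2]-R(0,0))@np.array([[np.cos(.134),-np.sin(.134)],[np.sin(.134),np.cos(.134)]]))
"
```

```text
[[576.3 165.3  45. ]
 [606.7 -66.7  45. ]] [[594.7  80.7  85. ]
 [603.6  11.4  85. ]
 [710.8 100.2  85. ]
 [718.6  31.8  85. ]]
[[231.08893944 174.42088288]]
[[  -2.52671131  113.64655536]
 [  -3.36997958 -120.3670457 ]]
[[  4.39470006  27.36813503]
 [  3.93029301 -42.53607841]
 [122.08650851  31.2124847 ]
 [120.69426008 -37.70298423]]
```

Request:
play_rows --rows '[{"rot": [0, 0, 0], "travel": [0, 0, 0], "grip": 0.3}, {"rot": [0, 0, 0], "travel": [0, 0, 0], "grip": 0.3}, {"rot": [0, 0, 0], "travel": [0, 0, 0], "grip": 0.3}, {"rot": [0, 0, 0], "travel": [0, 0, -0.05], "grip": 0.3}, {"rot": [0, 0, 0], "travel": [0, 0, -0.1], "grip": 0.3}, {"rot": [0, 0, 0], "travel": [0, 0, -0.18], "grip": 0.5}, {"rot": [0, 0, 0], "travel": [0, 0, -0.26], "grip": 1}]'

```text
clock: 5.02
ee_pos: [441.4, 33.8, 166.0]
eef_rot: [[-0.136, 0.991, -0.003], [0.991, 0.136, -0.0], [0.0, -0.003, -1.0]]
ft_force: [1.1, -0.2, 0.5]
gripper_width: 48.7
gripper_force: 0.0
```

```bash
python3 -c "
from plan import *
plan([(513,-331,120,3.3)])"
```

```text
now 5.0167 [441.4  33.8 166. ] psi 7.8 w 48.7
[513, -331, 120] 3.3 travel [-0.742, 0.043, 0.092] rot [-0.004, -0.0, 0.1] rows 9.0
```

Request:
play_rows --rows '[{"rot": [0, 0, 0.1], "travel": [-0.74, 0.043, 0.08], "grip": 1}, {"rot": [0, 0, 0.1], "travel": [-0.74, 0.043, 0.08], "grip": 1}, {"rot": [0, 0, 0.1], "travel": [-0.74, 0.043, 0.08], "grip": 1}, {"rot": [0, 0, 0.1], "travel": [-0.74, 0.043, 0.08], "grip": 1}, {"rot": [0, 0, 0.1], "travel": [-0.74, 0.043, 0.08], "grip": 1}, {"rot": [0, 0, 0.1], "travel": [-0.74, 0.043, 0.08], "grip": 1}, {"rot": [0, 0, 0.1], "travel": [-0.74, 0.043, 0.08], "grip": 1}, {"rot": [0, 0, 0.1], "travel": [-0.74, 0.043, 0.08], "grip": 1}]'

```text
clock: 5.68
ee_pos: [506.4, -293.3, 129.5]
eef_rot: [[-0.057, 0.998, -0.0], [0.998, 0.057, 0.0], [0.0, -0.0, -1.0]]
ft_force: [-0.1, 0.2, 0.6]
gripper_width: 85.4
gripper_force: 0.0
```

```bash
python3 -c "
from plan import *
plan([(513,-331,60,3.3),(513,-331,11,3.3)])
a=vision.get_image('top')[:,:,::-1]
A=cv2.resize(a[80:220,170:300],None,fx=4,fy=4,interpolation=cv2.INTER_CUBIC)
cv2.imwrite('pics/t4.png',A)
"
```

```text
now 5.6833 [ 506.4 -293.3  129.5] psi 3.28 w 85.4
[513, -331, 60] 3.3 travel [-0.076, 0.009, 0.139] rot [-0.0, -0.0, -0.0] rows 1.9
[513, -331, 11] 3.3 travel [-0.076, 0.009, 0.237] rot [-0.0, -0.0, -0.0] rows 3.0
```

View pics/t4.png

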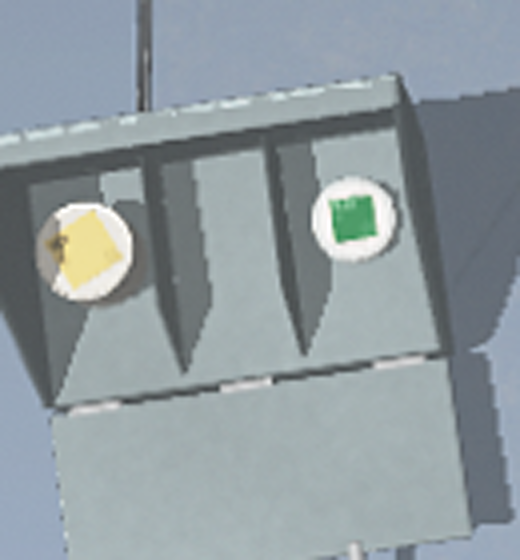

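The top view shows the panel level, its upper corners at crop (52,418) and (445,362), the middle hinge knuckle at (247,386), and divider feet at (183,372) and (305,353).

```bash
python3 -c "
from h import *
L=np.array([(52,415),(445,362),(247,386),(470,533),(183,372),(305,353)])/4+[170,80]-.4
W=onz('top',L,45)[:,:2]; print(W.round(1))
d=W[0]-W[1]; th=np.arctan2(-d[0],d[1]); print(np.degrees(th))
th=.134
print(((W-[594,53])@np.array([[np.cos(th),-np.sin(th)],[np.sin(th),np.cos(th)]])).round(1))
"
```

```text
[[574.1 167.5]
 [603.1 -63.2]
 [590.1  52.3]
 [503.8 -77.6]
 [598.6  90.1]
 [609.1  18.5]]
7.178671656628949
[[-4.400e+00  1.161e+02]
 [-6.500e+00 -1.163e+02]
 [-4.000e+00 -1.000e-01]
 [-1.068e+02 -1.174e+02]
 [ 9.500e+00  3.620e+01]
 [ 1.040e+01 -3.620e+01]]
```

Request:
play_rows --rows '[{"rot": [0, 0, 0], "travel": [-0.076, 0.012, 0.0], "grip": 1}, {"rot": [0, 0, 0], "travel": [-0.076, 0.012, 0.07], "grip": 1}, {"rot": [0, 0, 0], "travel": [-0.076, 0.012, 0.14], "grip": 1}, {"rot": [0, 0, 0], "travel": [-0.076, 0.012, 0.18], "grip": 1}, {"rot": [0, 0, 0], "travel": [-0.076, 0.012, 0.21], "grip": 1}, {"rot": [0, 0, 0], "travel": [-0.076, 0.012, 0.235], "grip": 1}, {"rot": [0, 0, 0], "travel": [-0.076, 0.012, 0.235], "grip": 1}]'

```text
clock: 6.32
ee_pos: [514.0, -328.0, 9.8]
eef_rot: [[-0.058, 0.998, -0.003], [0.998, 0.058, 0.002], [0.002, -0.003, -1.0]]
ft_force: [-1.1, 0.6, -0.1]
gripper_width: 85.7
gripper_force: 0.0
```

Request:
play_rows --newtons 30 --rows '[{"rot": [0, 0, 0], "travel": [0, 0, 0], "grip": 0.3}, {"rot": [0, 0, 0], "travel": [0, 0, 0], "grip": 0.3}, {"rot": [0, 0, 0], "travel": [0, 0, 0], "grip": 0.3}, {"rot": [0, 0, 0], "travel": [0, 0, 0], "grip": 0.3}, {"rot": [0, 0, 0], "travel": [0, 0, 0], "grip": 0.3}]'

```text
clock: 6.73
ee_pos: [516.1, -329.4, 13.3]
eef_rot: [[-0.058, 0.998, 0.002], [0.998, 0.058, -0.001], [-0.002, 0.002, -1.0]]
ft_force: [-1.1, 1.8, 7.8]
gripper_width: 56.9
gripper_force: 32.3
```

```bash
python3 -c "
from plan import *
plan([(513,-331,100,3.3),(542,46,140,-41)])"
```

```text
now 6.7333 [ 516.1 -329.4   13.3] psi 3.31 w 56.9
[513, -331, 100] 3.3 travel [-0.003, -0.006, -0.174] rot [0.003, 0.002, 0.0] rows 2.1
[542, 46, 140] -41 travel [0.746, 0.096, -0.254] rot [0.003, 0.001, 0.985] rows 9.5
```

Request:
play_rows --rows '[{"rot": [0, 0, 0], "travel": [0, 0, -0.03], "grip": 0.3}, {"rot": [0, 0, 0], "travel": [0, 0, -0.09], "grip": 0.3}, {"rot": [0, 0, 0], "travel": [0, 0, -0.16], "grip": 0.3}, {"rot": [0, 0, 0.1], "travel": [0.06, 0.01, -0.2], "grip": 0.3}, {"rot": [0, 0, 0.25], "travel": [0.13, 0.02, -0.22], "grip": 0.3}, {"rot": [0, 0, 0.4], "travel": [0.2, 0.03, -0.24], "grip": 0.3}, {"rot": [0, 0, 0.55], "travel": [0.27, 0.04, -0.25], "grip": 0.3}, {"rot": [0, 0, 0.7], "travel": [0.34, 0.05, -0.25], "grip": 0.3}]'

```text
clock: 7.4
ee_pos: [531.1, -156.7, 139.4]
eef_rot: [[0.478, 0.878, 0.004], [0.878, -0.478, -0.001], [0.001, 0.004, -1.0]]
ft_force: [0.9, -0.3, -0.6]
gripper_width: 57.3
gripper_force: 32.5
```

```bash
python3 -c "
from plan import *
plan([(542,46,140,-72)])
print([(np.round(b['pixel']).tolist(),round(b['conf'],2)) for n in('top','side') for b in vision.boxes_of(n,'comp_box')])"
```

```text
now 7.4 [ 531.1 -156.7  139.4] psi -28.57 w 57.3
[542, 46, 140] -72 travel [0.366, -0.175, -0.002] rot [0.004, -0.003, 0.965] rows 6.1
[([354.0, 173.0], 0.76)]
```

Request:
play_rows --rows '[{"rot": [0, 0, 0.15], "travel": [0.05, -0.025, 0], "grip": 0.3}, {"rot": [0, 0, 0.3], "travel": [0.1, -0.05, 0], "grip": 0.3}, {"rot": [0, 0, 0.45], "travel": [0.16, -0.078, 0], "grip": 0.3}, {"rot": [0, 0, 0.6], "travel": [0.22, -0.105, 0], "grip": 0.3}, {"rot": [0, 0, 0.75], "travel": [0.28, -0.135, 0], "grip": 0.3}, {"rot": [0, 0, 0.88], "travel": [0.33, -0.158, 0], "grip": 0.3}, {"rot": [0, 0, 0.965], "travel": [0.366, -0.175, 0], "grip": 0.3}, {"rot": [0, 0, 0.965], "travel": [0.366, -0.175, 0], "grip": 0.3}]'

```text
clock: 8.17
ee_pos: [540.1, 47.6, 137.7]
eef_rot: [[0.949, 0.316, 0.002], [0.316, -0.949, 0.001], [0.002, -0.0, -1.0]]
ft_force: [0.1, 0.7, -0.2]
gripper_width: 57.4
gripper_force: 32.5
```

```bash
python3 -c "
from plan import *
plan([(542,46,90,-82.3),(542,46,60,-82.3)])"
```

```text
now 8.1667 [540.1  47.6 137.7] psi -71.58 w 57.4
[542, 46, 90] -82.3 travel [0.002, 0.004, 0.095] rot [-0.0, -0.002, 0.238] rows 1.5
[542, 46, 60] -82.3 travel [0.002, 0.004, 0.155] rot [-0.0, -0.002, 0.238] rows 1.9
```

Request:
play_rows --rows '[{"rot": [0, 0, 0.12], "travel": [0.002, 0.004, 0.04], "grip": 0.3}, {"rot": [0, 0, 0.238], "travel": [0.002, 0.004, 0.08], "grip": 0.3}, {"rot": [0, 0, 0.238], "travel": [0.002, 0.004, 0.12], "grip": 0.3}, {"rot": [0, 0, 0.238], "travel": [0.002, 0.004, 0.145], "grip": 0.3}, {"rot": [0, 0, 0.238], "travel": [0.002, 0.004, 0.155], "grip": 0.3}, {"rot": [0, 0, 0.238], "travel": [0.002, 0.004, 0.155], "grip": 0.3}, {"rot": [0, 0, 0.238], "travel": [0.002, 0.004, 0.155], "grip": 0.3}]'

```text
clock: 8.75
ee_pos: [541.6, 42.9, 59.6]
eef_rot: [[0.991, 0.134, 0.0], [0.134, -0.991, -0.0], [0.0, 0.0, -1.0]]
ft_force: [-0.4, -0.6, -0.9]
gripper_width: 56.8
gripper_force: 32.5
```

Request:
play_rows --rows '[{"rot": [0, 0, 0], "travel": [0, 0, 0.006], "grip": 0.3}, {"rot": [0, 0, 0], "travel": [0, 0, 0.006], "grip": 0.3}, {"rot": [0, 0, 0], "travel": [0, 0, 0.006], "grip": 0.3}]'

```text
clock: 9.0
ee_pos: [541.6, 43.2, 56.7]
eef_rot: [[0.991, 0.134, 0.001], [0.134, -0.991, 0.0], [0.001, 0.0, -1.0]]
ft_force: [-0.5, -0.1, -1.3]
gripper_width: 57.2
gripper_force: 32.5
```

Request:
play_rows --rows '[{"rot": [0, 0, 0], "travel": [0, 0, 0.002], "grip": 0.3}, {"rot": [0, 0, 0], "travel": [0, 0, 0.004], "grip": 0.3}, {"rot": [0, 0, 0], "travel": [0, 0, 0.006], "grip": 0.3}, {"rot": [0, 0, 0], "travel": [0, 0, 0.006], "grip": 0.3}]'

```text
clock: 9.33
ee_pos: [541.7, 43.3, 55.1]
eef_rot: [[0.991, 0.134, 0.001], [0.134, -0.991, -0.0], [0.001, 0.0, -1.0]]
ft_force: [-5.5, -0.0, 21.3]
gripper_width: 57.4
gripper_force: 34.1
```

The box is down on the panel. Releasing, rising and turning the tool.

Request:
play_rows --rows '[{"rot": [0, 0, 0], "travel": [0, 0, -0.002], "grip": 0.8}, {"rot": [0, 0, 0], "travel": [0, 0, -0.002], "grip": 0.95}, {"rot": [0, 0, 0], "travel": [0, 0, -0.002], "grip": 0.95}, {"rot": [0, 0, 0], "travel": [0, 0, -0.03], "grip": 0.95}, {"rot": [0, 0, 0], "travel": [0, 0, -0.08], "grip": 0.95}, {"rot": [0, 0, -0.15], "travel": [0, 0, -0.13], "grip": 0.95}, {"rot": [0, 0, -0.3], "travel": [0, 0, -0.14], "grip": 0.95}, {"rot": [0, 0, -0.45], "travel": [0, 0, -0.14], "grip": 0.95}]'

```text
clock: 10.0
ee_pos: [542.6, 43.4, 125.0]
eef_rot: [[0.881, 0.473, 0.004], [0.473, -0.881, 0.0], [0.003, 0.002, -1.0]]
ft_force: [0.1, 0.8, -1.3]
gripper_width: 80.9
gripper_force: 0.0
```

Request:
play_rows --rows '[{"rot": [0, 0, -0.15], "travel": [0, 0, 0], "grip": 0.9}, {"rot": [0, 0, -0.3], "travel": [0, 0, 0], "grip": 0.9}, {"rot": [0, 0, -0.45], "travel": [0, 0, 0], "grip": 0.9}, {"rot": [0, 0, -0.6], "travel": [0, 0, 0], "grip": 0.9}, {"rot": [0, 0, -0.75], "travel": [0, 0, 0], "grip": 0.9}, {"rot": [0, 0, -0.9], "travel": [0, 0, 0], "grip": 0.9}, {"rot": [0, 0, -1], "travel": [0, 0, 0], "grip": 0.9}, {"rot": [0, 0, -1], "travel": [0, 0, 0], "grip": 0.9}]'

```text
clock: 10.67
ee_pos: [541.0, 43.2, 122.7]
eef_rot: [[0.291, 0.957, -0.001], [0.957, -0.291, -0.0], [-0.0, -0.001, -1.0]]
ft_force: [0.0, -0.1, 0.1]
gripper_width: 77.1
gripper_force: 0.0
```

```bash
python3 -c "
from plan import *
plan([(541.7,44,90,7.7),(541.7,44,55,7.7)])"
```

```text
now 10.6667 [541.   43.2 122.7] psi -16.92 w 77.1
[541.7, 44, 90] 7.7 travel [0.002, 0.001, 0.065] rot [-0.001, 0.0, -0.547] rows 3.4
[541.7, 44, 55] 7.7 travel [0.002, 0.001, 0.135] rot [-0.001, 0.0, -0.547] rows 3.4
```

Request:
play_rows --rows '[{"rot": [0, 0, -0.15], "travel": [0.002, 0.001, 0], "grip": 0.85}, {"rot": [0, 0, -0.3], "travel": [0.002, 0.001, 0], "grip": 0.85}, {"rot": [0, 0, -0.45], "travel": [0.002, 0.001, 0.02], "grip": 0.85}, {"rot": [0, 0, -0.547], "travel": [0.002, 0.001, 0.04], "grip": 0.85}, {"rot": [0, 0, -0.547], "travel": [0.002, 0.001, 0.08], "grip": 0.85}, {"rot": [0, 0, -0.547], "travel": [0.002, 0.001, 0.115], "grip": 0.85}, {"rot": [0, 0, -0.547], "travel": [0.002, 0.001, 0.131], "grip": 0.85}, {"rot": [0, 0, -0.547], "travel": [0.002, 0.001, 0.131], "grip": 0.85}]'

```text
clock: 11.33
ee_pos: [540.6, 44.0, 55.7]
eef_rot: [[-0.129, 0.992, -0.004], [0.992, 0.129, -0.0], [0.0, -0.004, -1.0]]
ft_force: [-0.3, -0.1, -0.3]
gripper_width: 73.0
gripper_force: 0.0
```

Request:
play_rows --newtons 30 --rows '[{"rot": [0, 0, 0], "travel": [0, 0, 0], "grip": 0.2}, {"rot": [0, 0, 0], "travel": [0, 0, 0], "grip": 0.2}, {"rot": [0, 0, 0], "travel": [0, 0, 0], "grip": 0.2}, {"rot": [0, 0, 0], "travel": [0, 0, 0], "grip": 0.2}, {"rot": [0, 0, 0], "travel": [0, 0, 0], "grip": 0.2}, {"rot": [0, 0, 0], "travel": [0, 0, 0], "grip": 0.2}]'

```text
clock: 11.83
ee_pos: [542.6, 44.1, 58.5]
eef_rot: [[-0.131, 0.991, 0.002], [0.991, 0.131, 0.0], [-0.0, 0.002, -1.0]]
ft_force: [-1.4, 0.2, 6.0]
gripper_width: 43.0
gripper_force: 31.1
```

Request:
play_rows --rows '[{"rot": [0, 0, 0], "travel": [0, 0, -0.03], "grip": 0.2}, {"rot": [0, 0, 0], "travel": [0, 0, -0.08], "grip": 0.2}, {"rot": [0, 0, 0], "travel": [0, 0, -0.13], "grip": 0.2}, {"rot": [0, 0, 0], "travel": [0, 0, -0.18], "grip": 0.2}, {"rot": [0, 0, 0], "travel": [0, 0, -0.18], "grip": 0.2}]'

```text
clock: 12.25
ee_pos: [544.8, 44.2, 152.2]
eef_rot: [[-0.131, 0.991, 0.008], [0.991, 0.131, 0.0], [-0.001, 0.008, -1.0]]
ft_force: [1.7, 0.6, -0.1]
gripper_width: 43.1
gripper_force: 30.9
```

```bash
python3 -c "
from plan import *
plan([(651,61,147,7.7),(651,61,70,7.7)])
snap('side','s5.png',(210,180,340,290),5)"
```

```text
now 12.25 [544.8  44.2 152.2] psi 7.52 w 43.1
[651, 61, 147] 7.7 travel [0.005, 0.215, 0.012] rot [0.01, 0.001, -0.004] rows 2.6
[651, 61, 70] 7.7 travel [0.006, 0.214, 0.166] rot [0.01, 0.001, -0.004] rows 3.2
```

View pics/s5.png

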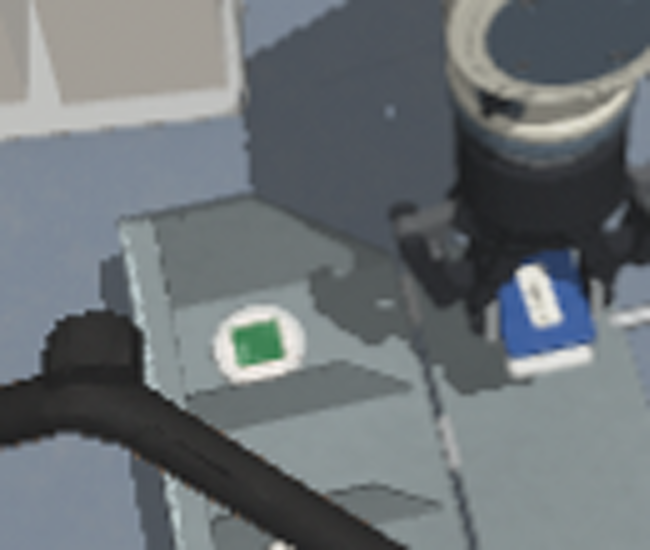

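```bash
python3 -c "
from plan import *
plan([(653.5,61.5,147,7.7),(653.5,61.5,66,7.7)])"
```

```text
now 12.3 [543.8  44.2 150.2] psi 7.53 w 42.9
[653.5, 61.5, 147] 7.7 travel [0.006, 0.222, 0.008] rot [0.007, 0.001, -0.004] rows 2.7
[653.5, 61.5, 66] 7.7 travel [0.006, 0.221, 0.17] rot [0.007, 0.001, -0.004] rows 3.3
```

Request:
play_rows --rows '[{"rot": [0.01, 0, 0], "travel": [0.003, 0.06, 0.01], "grip": 0.2}, {"rot": [0.01, 0, 0], "travel": [0.005, 0.13, 0.01], "grip": 0.2}, {"rot": [0.01, 0, 0], "travel": [0.006, 0.19, 0.01], "grip": 0.2}, {"rot": [0.01, 0, 0], "travel": [0.006, 0.219, 0.01], "grip": 0.2}, {"rot": [0.01, 0, 0], "travel": [0.006, 0.219, 0.02], "grip": 0.2}, {"rot": [0.01, 0, 0], "travel": [0.006, 0.219, 0.06], "grip": 0.2}, {"rot": [0.01, 0, 0], "travel": [0.006, 0.219, 0.1], "grip": 0.2}, {"rot": [0.01, 0, 0], "travel": [0.006, 0.219, 0.1], "grip": 0.2}]'

```text
clock: 12.97
ee_pos: [645.6, 61.0, 92.3]
eef_rot: [[-0.131, 0.991, -0.017], [0.991, 0.131, -0.002], [0.0, -0.017, -1.0]]
ft_force: [-1.4, 0.1, -2.2]
gripper_width: 43.3
gripper_force: 30.9
```

```bash
python3 -c "
from plan import *
plan([(653.5,61.5,70,7.7),(653.5,61.5,60,7.7)]); print(status.get_obs()['ft_force'])"
```

```text
now 12.9667 [645.6  61.   92.3] psi 7.53 w 43.3
[653.5, 61.5, 70] 7.7 travel [-0.001, 0.017, 0.044] rot [-0.022, -0.001, -0.004] rows 0.6
[653.5, 61.5, 60] 7.7 travel [-0.001, 0.017, 0.064] rot [-0.022, -0.001, -0.004] rows 0.8
[-1.44119101  0.05018135 -2.21086885]
```

Request:
play_rows --rows '[{"rot": [-0.01, 0, 0], "travel": [0, 0.01, 0.015], "grip": 0.2}, {"rot": [-0.01, 0, 0], "travel": [0, 0.01, 0.035], "grip": 0.2}, {"rot": [-0.01, 0, 0], "travel": [0, 0.01, 0.05], "grip": 0.2}, {"rot": [-0.01, 0, 0], "travel": [0, 0.01, 0.06], "grip": 0.2}, {"rot": [-0.01, 0, 0], "travel": [0, 0.01, 0.06], "grip": 0.2}]'

```text
clock: 13.38
ee_pos: [654.0, 61.9, 66.4]
eef_rot: [[-0.131, 0.991, -0.002], [0.991, 0.131, -0.0], [0.0, -0.002, -1.0]]
ft_force: [-0.9, 0.4, -1.1]
gripper_width: 43.4
gripper_force: 30.9
```

Request:
play_rows --rows '[{"rot": [0, 0, 0], "travel": [0, 0, 0.006], "grip": 0.2}, {"rot": [0, 0, 0], "travel": [0, 0, 0.01], "grip": 0.2}, {"rot": [0, 0, 0], "travel": [0, 0, 0.013], "grip": 0.2}, {"rot": [0, 0, 0], "travel": [0, 0, 0.013], "grip": 0.2}, {"rot": [0, 0, 0], "travel": [0, 0, 0.013], "grip": 0.2}]'

```text
clock: 13.8
ee_pos: [654.9, 62.0, 61.2]
eef_rot: [[-0.131, 0.991, 0.0], [0.991, 0.131, 0.0], [0.0, 0.0, -1.0]]
ft_force: [0.2, 0.3, -0.4]
gripper_width: 43.5
gripper_force: 30.9
```

Request:
play_rows --rows '[{"rot": [0, 0, 0], "travel": [0, 0, 0.003], "grip": 0.2}, {"rot": [0, 0, 0], "travel": [0, 0, 0.006], "grip": 0.2}, {"rot": [0, 0, 0], "travel": [0, 0, 0.007], "grip": 0.2}, {"rot": [0, 0, 0], "travel": [0, 0, 0.007], "grip": 0.2}, {"rot": [0, 0, 0], "travel": [0, 0, 0.007], "grip": 0.2}]'

```text
clock: 14.22
ee_pos: [655.1, 62.0, 58.6]
eef_rot: [[-0.131, 0.991, 0.001], [0.991, 0.131, 0.0], [-0.0, 0.001, -1.0]]
ft_force: [-3.5, -0.1, 6.7]
gripper_width: 43.1
gripper_force: 31.6
```

On the floor. Releasing gently and rising, then on to closing the panel.

Request:
play_rows --rows '[{"rot": [0, 0, 0], "travel": [0, 0, 0], "grip": 0.6}, {"rot": [0, 0, 0], "travel": [0, 0, 0], "grip": 0.7}, {"rot": [0, 0, 0], "travel": [0, 0, 0], "grip": 0.7}, {"rot": [0, 0, 0], "travel": [0, 0, -0.01], "grip": 0.7}, {"rot": [0, 0, 0], "travel": [0, 0, -0.06], "grip": 0.7}, {"rot": [0, 0, 0], "travel": [0, 0, -0.13], "grip": 0.7}, {"rot": [0, 0, 0], "travel": [0, 0, -0.2], "grip": 0.5}, {"rot": [0, 0, 0], "travel": [0, 0, -0.28], "grip": 0.4}]'

```text
clock: 14.88
ee_pos: [654.3, 62.0, 198.1]
eef_rot: [[-0.131, 0.991, -0.002], [0.991, 0.131, -0.0], [0.0, -0.002, -1.0]]
ft_force: [-0.1, -0.8, 0.7]
gripper_width: 36.8
gripper_force: 0.0
```

```bash
python3 -c "
from plan import *
plan([(446.5,33.5,120,7.7),(446.5,33.5,33,7.7)]); print(status.get_obs()['ft_force'])"
```

```text
now 14.8833 [654.3  62.  198.1] psi 7.53 w 36.8
[446.5, 33.5, 120] 7.7 travel [-0.002, -0.419, 0.157] rot [-0.002, -0.0, -0.004] rows 5.4
[446.5, 33.5, 33] 7.7 travel [-0.002, -0.419, 0.331] rot [-0.002, -0.0, -0.004] rows 6.4
[-0.05312271 -0.7848477   0.70512193]
```

Request:
play_rows --rows '[{"rot": [0, 0, 0], "travel": [0, -0.08, 0], "grip": 0.33}, {"rot": [0, 0, 0], "travel": [0, -0.16, 0.02], "grip": 0.33}, {"rot": [0, 0, 0], "travel": [0, -0.24, 0.05], "grip": 0.33}, {"rot": [0, 0, 0], "travel": [0, -0.32, 0.09], "grip": 0.33}, {"rot": [0, 0, 0], "travel": [-0.002, -0.38, 0.13], "grip": 0.33}, {"rot": [0, 0, 0], "travel": [-0.002, -0.418, 0.16], "grip": 0.33}, {"rot": [0, 0, 0], "travel": [-0.002, -0.418, 0.18], "grip": 0.33}, {"rot": [0, 0, 0], "travel": [-0.002, -0.418, 0.18], "grip": 0.33}]'

```text
clock: 15.55
ee_pos: [446.6, 33.5, 106.4]
eef_rot: [[-0.131, 0.991, -0.002], [0.991, 0.131, -0.0], [0.0, -0.002, -1.0]]
ft_force: [0.8, -0.3, 0.6]
gripper_width: 28.2
gripper_force: 0.0
```

```bash
python3 -c "
from plan import *
plan([(447.3,33.8,35,7.7)])
snap('top','t6.png',(180,100,300,210),5)"
```

```text
now 15.55 [446.6  33.5 106.4] psi 7.52 w 28.2
[447.3, 33.8, 35] 7.7 travel [0.0, 0.002, 0.143] rot [-0.003, -0.0, -0.004] rows 1.7
```

View pics/t6.png

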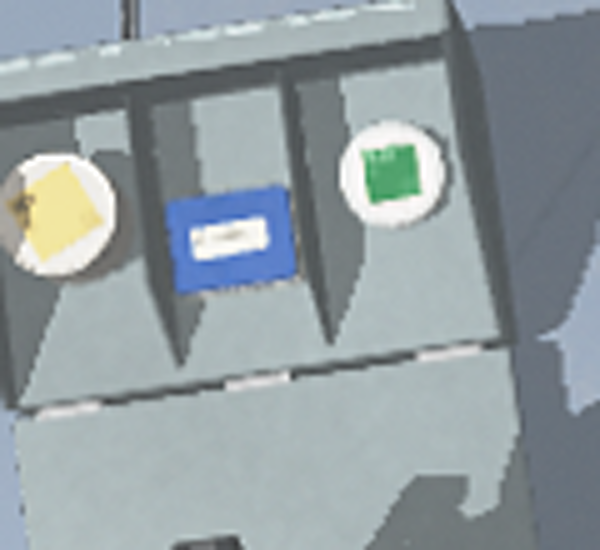

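The box sits flat in the middle bay at crop (232,240), between the dividers, long side to the panel. Now I'll grip the bar and close the panel.

Request:
play_rows --rows '[{"rot": [0, 0, 0], "travel": [0, 0.002, 0.04], "grip": 0.33}, {"rot": [0, 0, 0], "travel": [0, 0.002, 0.09], "grip": 0.33}, {"rot": [0, 0, 0], "travel": [0, 0.002, 0.125], "grip": 0.33}, {"rot": [0, 0, 0], "travel": [0, 0.002, 0.141], "grip": 0.33}, {"rot": [0, 0, 0], "travel": [0, 0.002, 0.141], "grip": 0.33}]'

```text
clock: 16.02
ee_pos: [449.8, 33.9, 36.2]
eef_rot: [[-0.131, 0.991, -0.001], [0.991, 0.131, -0.0], [0.0, -0.001, -1.0]]
ft_force: [0.0, -0.6, -0.1]
gripper_width: 28.1
gripper_force: 0.0
```

Request:
play_rows --newtons 25 --rows '[{"rot": [0, 0, 0], "travel": [0, 0, 0], "grip": 0.0}, {"rot": [0, 0, 0], "travel": [0, 0, 0], "grip": 0.0}, {"rot": [0, 0, 0], "travel": [0, 0, 0], "grip": 0.0}, {"rot": [0, 0, 0], "travel": [0, 0, 0], "grip": 0.0}]'

```text
clock: 16.35
ee_pos: [447.5, 33.6, 37.6]
eef_rot: [[-0.131, 0.991, -0.002], [0.991, 0.131, -0.0], [0.0, -0.002, -1.0]]
ft_force: [-5.2, -1.2, -1.5]
gripper_width: 8.8
gripper_force: 24.5
```

```bash
python3 -c "
from h import *
def b(q):
    t=np.radians(40)-q; return np.array([150*np.sin(t)-3*np.cos(t),150*np.cos(t)+3*np.sin(t)])
for q0,qs in((2.27,np.linspace(2.27,1.18,9)[1:]),(1.18,np.linspace(1.18,.03,9)[1:])):
    for q in qs:
        d=b(q)-b(q0); print(round(q,2),(d[0]/500).round(3),(-d[1]/500).round(3))
print(status.get_obs()['ft_force'])"
```

```text
2.13 0.002 -0.041
2.0 0.009 -0.081
1.86 0.022 -0.12
1.72 0.04 -0.156
1.59 0.063 -0.19
1.45 0.09 -0.221
1.32 0.121 -0.247
1.18 0.156 -0.269
1.04 0.039 -0.018
0.89 0.081 -0.03
0.75 0.123 -0.036
0.6 0.166 -0.036
0.46 0.209 -0.03
0.32 0.25 -0.018
0.17 0.289 0.0
0.03 0.325 0.024
[-5.2130521  -1.20291747 -1.54730848]
```

Request:
play_rows --rows '[{"rot": [0, 0, 0], "travel": [0, 0.002, -0.041], "grip": 0.0}, {"rot": [0, 0, 0], "travel": [0, 0.009, -0.081], "grip": 0.0}, {"rot": [0, 0, 0], "travel": [0, 0.022, -0.12], "grip": 0.0}, {"rot": [0, 0, 0], "travel": [0, 0.04, -0.156], "grip": 0.0}, {"rot": [0, 0, 0], "travel": [0, 0.063, -0.19], "grip": 0.0}, {"rot": [0, 0, 0], "travel": [0, 0.09, -0.221], "grip": 0.0}, {"rot": [0, 0, 0], "travel": [0, 0.121, -0.247], "grip": 0.0}, {"rot": [0, 0, 0], "travel": [0, 0.156, -0.269], "grip": 0.0}]'

```text
clock: 17.02
ee_pos: [521.5, 43.9, 173.8]
eef_rot: [[-0.131, 0.991, -0.01], [0.991, 0.131, -0.0], [0.001, -0.01, -1.0]]
ft_force: [-17.6, 0.1, 21.2]
gripper_width: 8.6
gripper_force: 26.4
```

Request:
play_rows --rows '[{"rot": [0, 0, 0], "travel": [0, 0.039, -0.018], "grip": 0.0}, {"rot": [0, 0, 0], "travel": [0, 0.081, -0.03], "grip": 0.0}, {"rot": [0, 0, 0], "travel": [0, 0.123, -0.036], "grip": 0.0}, {"rot": [0, 0, 0], "travel": [0, 0.166, -0.036], "grip": 0.0}, {"rot": [0, 0, 0], "travel": [0, 0.209, -0.03], "grip": 0.0}, {"rot": [0, 0, 0], "travel": [0, 0.25, -0.018], "grip": 0.0}, {"rot": [0, 0, 0], "travel": [0, 0.289, 0.0], "grip": 0.0}, {"rot": [0, 0, 0], "travel": [0, 0.318, 0.019], "grip": 0.0}]'

```text
clock: 17.68
ee_pos: [685.7, 66.1, 164.1]
eef_rot: [[-0.131, 0.991, 0.003], [0.991, 0.131, 0.002], [0.001, 0.003, -1.0]]
ft_force: [-3.9, 3.9, -0.0]
gripper_width: 8.8
gripper_force: 24.6
```

Request:
play_rows --rows '[{"rot": [0, 0, 0], "travel": [0, 0.008, 0.006], "grip": 0.0}, {"rot": [0, 0, 0], "travel": [0, 0.012, 0.01], "grip": 0.0}, {"rot": [0, 0, 0], "travel": [0, 0.016, 0.013], "grip": 0.0}, {"rot": [0, 0, 0], "travel": [0, 0.016, 0.013], "grip": 0.0}]'

```text
clock: 18.02
ee_pos: [689.7, 66.6, 160.4]
eef_rot: [[-0.131, 0.991, -0.004], [0.991, 0.131, 0.001], [0.001, -0.004, -1.0]]
ft_force: [-20.3, 2.2, 27.4]
gripper_width: 8.9
gripper_force: 27.7
```

The force jump shows the panel is on its stop. Releasing and rising; then a numeric check.

Request:
play_rows --rows '[{"rot": [0, 0, 0], "travel": [0, 0.002, 0.001], "grip": 0.0}, {"rot": [0, 0, 0], "travel": [0, 0, 0], "grip": 0.4}, {"rot": [0, 0, 0], "travel": [0, 0, 0], "grip": 0.4}, {"rot": [0, 0, 0], "travel": [0, 0, 0], "grip": 0.4}, {"rot": [0, 0, 0], "travel": [0, 0, -0.06], "grip": 0.4}, {"rot": [0, 0, 0], "travel": [0, 0, -0.13], "grip": 0.4}, {"rot": [0, 0, 0], "travel": [0, -0.06, -0.2], "grip": 0.4}, {"rot": [0, 0, 0], "travel": [0, -0.13, -0.25], "grip": 0.4}]'

```text
clock: 18.68
ee_pos: [633.7, 58.0, 279.6]
eef_rot: [[-0.131, 0.991, 0.004], [0.991, 0.131, 0.0], [-0.0, 0.004, -1.0]]
ft_force: [-0.0, -0.1, 0.6]
gripper_width: 34.2
gripper_force: 0.0
```

Request:
play_rows --rows '[{"rot": [0, 0, 0], "travel": [0, -0.08, 0], "grip": 0.4}, {"rot": [0, 0, 0], "travel": [0, -0.16, 0], "grip": 0.4}, {"rot": [0, 0, 0], "travel": [0, -0.24, 0], "grip": 0.4}, {"rot": [0, 0, 0], "travel": [0.06, -0.32, 0], "grip": 0.4}, {"rot": [0, 0, 0], "travel": [0.14, -0.34, 0], "grip": 0.4}, {"rot": [0, 0, 0], "travel": [0.21, -0.34, 0], "grip": 0.4}, {"rot": [0, 0, 0], "travel": [0.28, -0.34, 0], "grip": 0.4}, {"rot": [0, 0, 0], "travel": [0.32, -0.34, 0], "grip": 0.4}]'

```text
clock: 19.35
ee_pos: [441.8, 197.0, 277.9]
eef_rot: [[-0.132, 0.991, 0.002], [0.991, 0.132, 0.002], [0.001, 0.002, -1.0]]
ft_force: [1.1, -0.2, -0.2]
gripper_width: 34.0
gripper_force: 0.0
```

```bash
python3 - <<'E'
from fitbin import *
for n in ("top","side"):
    im=vision.get_image(n)[:,:,::-1]; cv2.imwrite(f'pics/{n}9.png',im)
    for t in("drop_front_bar","comp_box","box_left"): print(n,t,[(np.round(b["pixel"],1).tolist(),round(b["conf"],2)) for b in vision.boxes_of(n,t)])
    for q in (0,.05,.09): print(q,proj(n,model([594,53.1,.1344,q])[2:6]).round(1).tolist())
# register bar: template of the old bar patch in the new picture
a=cv2.imread('pics/top0.png');b=cv2.imread('pics/top9.png')
for x0,y0,x1,y1 in ((186,128,200,150),(228,118,246,142),(186,120,244,135)):
    m=cv2.matchTemplate(cv2.resize(b[y0-12:y1+12,x0-12:x1+12],None,fx=4,fy=4,interpolation=cv2.INTER_CUBIC),cv2.resize(a[y0:y1,x0:x1],None,fx=4,fy=4,interpolation=cv2.INTER_CUBIC),cv2.TM_CCOEFF_NORMED)
    _,v,_,l=cv2.minMaxLoc(m); print(v,l[0]/4-12,l[1]/4-12)
print(status.get_obs()['ee_pos'])
E
```

```text
top drop_front_bar [([224.8, 154.5], 0.87)]
top comp_box [([377.5, 262.4], 0.65), ([419.6, 260.3], 0.61)]
top box_left [([375.1, 203.7], 0.94)]
0 [[191.3, 126.4], [236.5, 119.6], [165.2, 146.1], [273.1, 130.2]]
0.05 [[190.9, 128.7], [236.4, 121.9], [164.9, 147.8], [273.2, 131.8]]
0.09 [[190.7, 130.6], [236.4, 123.8], [164.6, 149.3], [273.3, 133.2]]
side drop_front_bar [([279.8, 254.1], 0.96)]
side comp_box [([349.7, 175.3], 0.72), ([344.5, 143.7], 0.56)]
side box_left [([314.9, 172.2], 0.66), ([271.6, 264.4], 0.54)]
0 [[261.3, 270.9], [254.4, 236.4], [279.2, 301.6], [261.2, 218.1]]
0.05 [[263.6, 269.5], [256.6, 234.9], [281.0, 300.6], [262.7, 217.1]]
0.09 [[265.6, 268.3], [258.5, 233.7], [282.5, 299.8], [264.0, 216.2]]
0.6275940537452698 1.25 -0.5
0.6791414618492126 -0.25 -3.75
0.6189590692520142 0.25 -3.5
[442.47535954 193.36061097 277.07888465]
```

The bar moved by −3.6 px, about 0.085 rad from the start angle of about 0.087, so the panel is shut. I'll quickly check the neighbour boxes for displacement, then hand in.

```bash
python3 - <<'E'
from h import *
a=cv2.imread('pics/top0.png');b=cv2.imread('pics/top9.png')
ok=True
for x0,y0,x1,y1 in ((364,194,386,224),(404,191,428,221)):
    m=cv2.matchTemplate(cv2.resize(b[y0-9:y1+9,x0-9:x1+9],None,fx=4,fy=4),cv2.resize(a[y0:y1,x0:x1],None,fx=4,fy=4),cv2.TM_CCOEFF_NORMED)
    _,v,_,l=cv2.minMaxLoc(m); d=(l[0]/4-9,l[1]/4-9); print(v,d); ok&=v>.6 and np.hypot(*d)<5
if ok: print(job.close_job())
E
```

```text
0.9971925616264343 (0.0, 0.0)
0.9146395325660706 (0.0, 0.0)
the job is handed in; nothing more can be done
None
```

The job is handed in: the box went down on the middle bay floor with its long side to the panel, the panel was pushed up to its stop (judged from force and bar position), and the other two boxes show no shift in the top view; I haven't seen the verdict.

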